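Stand the bare candlestick on the banding wheel

TASK

The bare wooden candlestick is to be painted next: take it by its heavy head and stand it upright in the middle of the banding wheel, with its foot inside the ring groove. It is top-heavy, so carry it without tipping it and set it down rather than dropping it. Leave the green candlestick and the vase where they stand.

Things in the scene. Friction and masses are not known exactly. Their poses are not given: they have to be found in the camera images.
- bare_candlestick: The one to move: unpainted pale wood, loose, upright, round about z, 186 mm tall; origin at the centre of its underside, z up. Flat foot 50 mm across; stem 15 to 22 mm across; a cone from 134 mm up, then a solid straight-sided drum head 44 mm across, 148 to 186 mm up, flat on top. 0.3 kg, mostly head: centre of mass 147 mm up, so it falls over when tilted about 10 degrees.
- green_candlestick: A finished candlestick of the very same shape and size, painted green with a yellow line round the head, loose. Same origin and axes. Not to be moved. The two may stand in either place.
- wheel_top (a point): Centre of the top face of the banding wheel (a decorator's low turntable, here fixed and not turning), z up. Flat pale metal disc 140 mm across, its top 60 mm above the table, on a dark round base; a dark ring groove 3 mm wide and 89 mm across is let into the face round its centre.
- vase: A speckled pale ceramic vase, loose, 167 mm tall, 78 mm across at its belly, behind the wheel. Origin at the centre of its underside. Not to be moved.
Things that resemble listed ones, but are neither listed nor needed, are in the scene too. There is more than one size of the bare_candlestick; the one meant has the size given above.

How it is judged (in metres and radians):
At the end, for the whole second after the job is handed in: The bare candlestick stands at rest and upright (within about 6 degrees) on the top of the banding wheel, its foot inside the ring groove (centre within 20 mm of the wheel's centre); the green candlestick and the vase stand upright within 20 mm of where they were (horizontal distance between bare_candlestick and wheel_top below 0.02 m and z of bare_candlestick in the frame of wheel_top between -0.006 and 0.006 m and angle between each of bare_candlestick, green_candlestick, vase's own z axis and vertical below 0.1 rad and linear speed of bare_candlestick below 0.02 m/s and distance of each of green_candlestick, vase from where it was at the start of the episode below 0.02 m); the robot touches nothing.
It fails at once if the bare candlestick is tipped more than 30 degrees (angle between bare_candlestick's own z axis and vertical above 0.52 rad).
It fails at once if the bare candlestick is dropped or knocked: it moves faster than 0.4 m/s with no finger on it (linear speed of bare_candlestick above 0.4 m/s and contact force between the fingers and bare_candlestick below 0.05 N).
It fails at once if the green candlestick is moved by more than 20 mm or tipped more than 17 degrees (distance of green_candlestick from where it was at the start of the episode above 0.02 m or angle between green_candlestick's own z axis and vertical above 0.3 rad).
It fails at once if the vase is moved by more than 20 mm or tipped more than 17 degrees (distance of vase from where it was at the start of the episode above 0.02 m or angle between vase's own z axis and vertical above 0.3 rad).
It also fails if it takes over 38 s, if anything falls off the work surface, if the arm or the gripper's body presses on something with over 40 N, if the wrist force passes 120 N, or if a joint passes its speed limit or range.

ROBOT

A 6-joint arm with a two-finger parallel gripper is mounted at the origin on the work surface; the furniture and walls round the work are solid. World frame = base frame: x ahead of the robot, y to its left, z up, the work surface at z = 0. Lengths are in mm, angles in rad, forces in N, time in s.
With the tool pointing down it reaches from about 300 to 775 mm from the base axis. Payload 14.6 kg.
Tool frame: the origin (TCP) lies on the centre line of the jaws, within the pads' length; the fingertips stand manip.tcp_to_tips ahead of it and the grasp point (between the pads) lies 5 mm behind it (manip.tcp_to_tips is the distance from the TCP to the fingertips, in mm); z points along the fingers, y is the direction in which the jaws open and shut (so a half turn about z gives the same grasp; the last joint's range is limited). The gripper opens to 94 mm and grips with 3 to 60 N. Pads are 16 mm wide; open, the fingers measure 119 mm over their backs; the gripper's body (75 mm by 177 mm) begins 78 mm behind the grasp point.
Start: joints at [-0.067, 0.3, 1.521, -0, 1.321, -0.067], TCP at [549.99, -0.002, 194.646] pointing down, gripper open.
Joint ranges: [-3.03, 3.03], [-0.79, 2.21], [0.23, 2.52], [-1.04, 4.18], [0, 3.07], [-2.55, 2.55]. Speed limits (rad/s): [2.22, 2.22, 2.57, 3.14, 3.14, 3.14].

INTERFACE

Orientations are given as [roll, pitch, yaw] about the fixed x, y, z axes, in that order (R = Rz(yaw) Ry(pitch) Rx(roll)).
In Python, from cell import manip, optics, workorder gives the robot as it stands. The module is installed in compiled form; this text tells all that it offers.
- The arm moves only by the tool jog_arm, never from a script. Its argument "deltas" is text: rows parted by semicolons, each of 5 numbers parted by spaces: the shift along the tool's x, y, z in mm, then the turn about the tool's z in rad, then the finger opening in mm, from 0 to 94. In form: tx ty tz twist grip; .... A call has exactly 10 rows; each row is the pose to reach, as a shift and turn from the pose commanded when the call began, along the tool's axes at that moment; what a row does not reach only later rows make up. A row lasts 1/8 s, in which the tool goes at most 62.5 mm and 10.7 degrees, less where a joint would pass 70% of its speed; a pose out of reach is approached as far as the arm can. A call with a gripper value outside its range is refused whole. The fingers move at their own pace and stop on an object; "squeeze" is the grip in N (left out, the last holds). Time passes only in rows, so rows that repeat a pose let the fingers close, or fill a call up. It gives the time, the measured TCP pose, the force and the opening at its end, in the units of the state.
- manip.read_state(): the state, without advancing time (a new reading comes with each control period).
- optics.camera(name): name is "scene" or "side" or "wrist"; returns (picture, depth): 400x640x3 uint8, red, green, blue; 400x640 float32, mm along the optical axis (not along the pixel's ray), 0 where there is no reading.
- optics.get_calibration(name): a dict with "intrinsics" (3x3 intrinsics, pixels), "dist_coeffs" ([k1, k2, p1, p2, k3] as OpenCV has them; the pictures are not rectified), "R" (3x3) and "t" (3): a world point X has camera coordinates R X + t; the wrist camera has in their place "hand_eye" (4x4, takes a point from camera to tool coordinates, whose origin is the TCP and whose axes are the flange's). Camera axes: x right, y down, z forward; pixel columns grow to the right and rows downward; lengths in mm; the calibration is good to about 2 mm. A picture is of the moment at which its call begins: read the wrist's pose just before it. get_calibration takes no time and is no camera call.
- workorder.sign_off(): hands the job in, once; it reports no verdict.
The state is a dict: "clock": time; "joints": joint angles; "qd": joint speeds; "effort": joint torques, N m; "eef_pos": TCP position; "eef_rot": TCP orientation; "wrist_force": force on the tool from outside, world axes, zero at the start; "moment": the same for the moment, N m; "finger_gap": finger opening in mm.
Only numpy, scipy, OpenCV 4.12 (cv2) and the standard library are available. Lean on these libraries where they do the work, as an engineer would, in place of code of your own. Each camera call takes 0.05 s, during which the arm holds its last target.

## Working session

There is one attempt and no reset: what is moved stays moved. The work goes in short steps, Python scripts to look and compute and a tool call to move; the robot and the scene stay as the last step left them, time stands still between calls to the robot, and variables do not carry over. Pictures are saved under pics/ and viewed, and the job is handed in when it is done.

Besides the shell and the picture viewer there is one more tool, called after "Request:" by a JSON object that holds its "method" and its "body", one argument or row to a line. jog_arm: Moves the arm, as the interface text tells. Its arguments: {"type":"object","properties":{"deltas":{"type":"string"},"squeeze":{"type":"number"}},"required":["deltas"]}

```bash
mkdir -p pics
python3 - <<'E'
from cell import manip, optics, workorder
import cv2,numpy as np
print(manip.read_state()); print(manip.tcp_to_tips)
for n in ["scene","side","wrist"]:
    p,d=optics.camera(n); cv2.imwrite(f"pics/{n}0.png",p[:,:,::-1]); np.savez(f"{n}0.npz",p=p,d=d)
    print(n,optics.get_calibration(n))
E
```

```text
{'clock': 0.0, 'joints': array([-6.66062844e-02,  3.00516217e-01,  1.52157570e+00, -2.45525679e-05,
        1.32071061e+00, -6.65820840e-02]), 'qd': array([-0.00038587,  0.0002619 ,  0.00115183, -0.00131372,  0.00043245,
       -0.00039051]), 'effort': array([-1.53750298e-03, -5.31805658e+01, -3.52735734e+01,  7.07558286e-02,
        2.43994006e-02, -4.79655944e-05]), 'eef_pos': array([5.49722008e+02, 5.44378433e-03, 1.94063872e+02]), 'eef_rot': array([-3.14038388e+00, -5.67676801e-05,  1.57077818e+00]), 'wrist_force': array([ 0.51683532,  0.25093271, -0.12370846]), 'moment': array([-0.00950564,  0.00620458,  0.0361427 ]), 'finger_gap': 94.04504458462878}
14.0
scene {'intrinsics': array([[455.08076969,   0.        , 312.02813171],
       [  0.        , 455.08076969, 199.13009105],
       [  0.        ,   0.        ,   1.        ]]), 'dist_coeffs': array([-0.0669384,  0.       ,  0.       ,  0.       ,  0.       ]), 'R': array([[-0.54868253, -0.83594649,  0.01187237],
       [-0.38505178,  0.24007692, -0.89112188],
       [ 0.74207993, -0.49351448, -0.45360869]]), 't': array([ 322.306
[... 431 characters left out ...]
00586, -0.68662554]]), 't': array([-409.87909074,  114.36086694,  811.90617432])}
wrist {'intrinsics': array([[356.21022846,   0.        , 328.71988224],
       [  0.        , 356.21022846, 202.79524033],
       [  0.        ,   0.        ,   1.        ]]), 'dist_coeffs': array([-0.04197695,  0.        ,  0.        ,  0.        ,  0.        ]), 'hand_eye': array([[-1.89994212e-04, -9.67294434e-01, -2.53656151e-01,
         7.45920109e+01],
       [ 9.99999801e-01, -3.36554559e-04,  5.34397364e-04,
         8.77999688e-01],
       [-6.02288729e-04, -2.53655998e-01,  9.67294305e-01,
        -1.90462496e+02],
       [ 0.00000000e+00,  0.00000000e+00,  0.00000000e+00,
         1.00000000e+00]])}
```

View pics/scene0.png

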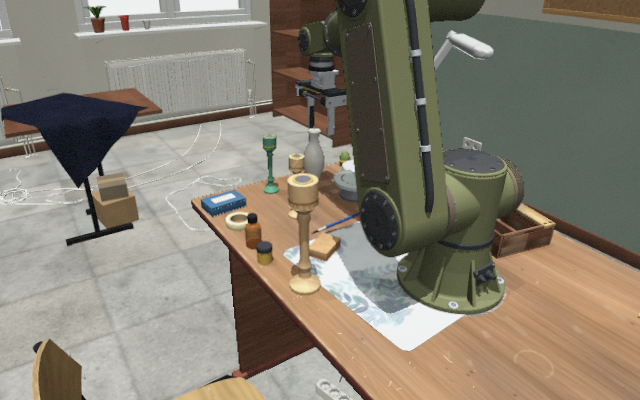

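View pics/side0.png

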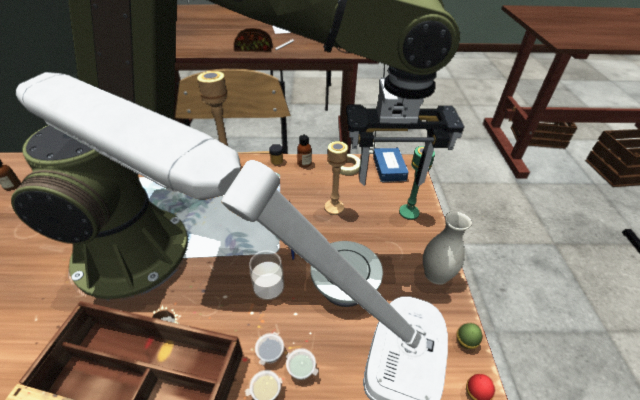

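View pics/wrist0.png

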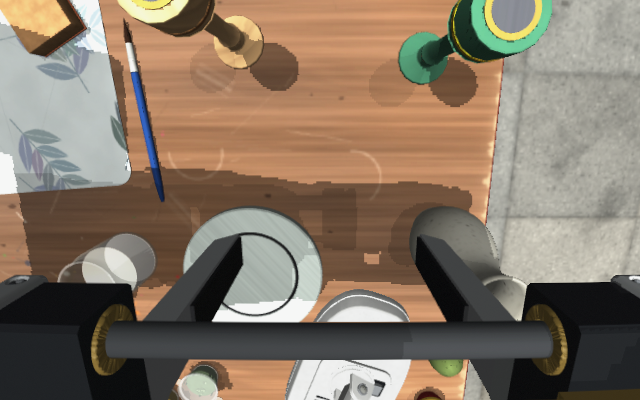

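The wooden candidates are the stick at side (337,150) / wrist (175,10) / scene (296,165), and a larger-looking one at side (213,90) / scene (303,185). Green is at side (424,155). I'll measure heights, the wheel, the vase and the lamp.

```bash
cat > h.py <<'E'
import numpy as np,cv2
from cell import manip, optics, workorder
from scipy.spatial.transform import Rotation as Ro
def RT(n,st=None):
    c=optics.get_calibration(n)
    if n!="wrist": 
        R,t=c["R"],c["t"]; return R.T,-R.T@t,c
    T=np.eye(4);T[:3,:3]=Ro.from_euler('xyz',st['eef_rot']).as_matrix();T[:3,3]=st['eef_pos']
    M=T@c["hand_eye"]; return M[:3,:3],M[:3,3],c
def rays(n,uv,st=None):
    R,o,c=RT(n,st); u=cv2.undistortPoints(np.array(uv,float).reshape(-1,1,2),c["intrinsics"],c["dist_coeffs"]).reshape(-1,2)
    return o,np.c_[u,np.ones(len(u))]@R.T
def plane(n,uv,z,st=None):
    o,d=rays(n,uv,st); return o+d*((z-o[2])/d[:,2])[:,None]
def cloud(n,d,st=None):
    v,u=np.mgrid[:400,:640]; o,r=rays(n,np.c_[u.ravel(),v.ravel()],st)
    P=(o+r*d.reshape(-1,1)).reshape(400,640,3); P[d<=0]=np.nan; return P
E
python3 - <<'E'
from h import *
np.set_printoptions(precision=1,suppress=True)
st=manip.read_state()
C={}
for n in ["scene","side","wrist"]:
    f=np.load(n+"0.npz"); C[n]=cloud(n,f["d"],st); print(n,(f["d"]>0).mean())
def at(n,pts):
    for u,v in pts: print(n,(u,v),C[n][v,u])
at("side",[(337,147),(337,180),(335,208),(213,78),(213,90),(424,152),(410,212),(347,262),(345,275),(457,218),(440,270),(410,350),(330,265),(255,200),(150,120),(267,275)])
at("scene",[(303,178),(303,200),(305,285),(296,157),(269,138),(271,188),(314,132),(315,160),(349,180)])
at("wrist",[(255,270),(240,45),(425,60),(515,10),(450,240),(350,315),(230,290)])
E
```

```text
scene 0.900515625
side 0.99608203125
wrist 0.99603125
side (337, 147) [458.9 133.7 186.8]
side (337, 180) [463.1 132.3  95. ]
side (335, 208) [461.4 121.6  14.2]
side (213, 78) [175.3 288.3 269.6]
side (213, 90) [173.7 275.3 246.3]
side (424, 152) [597.3  -5.2 275.7]
side (410, 212) [642.7 108.6  14.7]
side (347, 262) [ 442.5 -300.3  361.3]
side (345, 275) [ 440.9 -307.6  350.6]
side (457, 218) [676.  -43.8 154. ]
side (440, 270) [654.6 -93.8  60.7]
side (410, 350) [ 568.  -249.9   58.4]
side (330, 265) [ 425.4 -316.7  378.8]
side (255, 200) [ 375.2 -349.3  488.7]
side (150, 120) [ 288.5 -274.   498.7]
side (267, 275) [ 324.6 -121.3   80.9]
scene (303, 178) [167.8 301.  267.7]
scene (303, 200) [136.1 320.9 237. ]
scene (305, 285) [143.4 310.4  18.9]
scene (296, 157) [450.3 145.  184.9]
scene (269, 138) [622.7 135.2 186.2]
scene (271, 188) [629.  130.4  14.7]
scene (314, 132) [687.4 -71.5 150.4]
scene (315, 160) [636.2 -42.9  72. ]
scene (349, 180) [469.9 -59.6  59. ]
wrist (255, 270) [477.5 -79.4  60.4]
wrist (240, 45) [467.1 134.3  25.8]
wrist (425, 60) [637.7 118.5  44.1]
wrist (515, 10) [646.6 125.2 186.7]
wrist (450, 240) [654.1 -32.7 100.6]
wrist (350, 315) [ 574.  -142.7   40.3]
wrist (230, 290) [ 450.9 -101.5   60.6]
```

Run:
```python
import cv2
a=cv2.imread("pics/side0.png")[120:290,260:480]; cv2.imwrite("pics/crop_side.png",cv2.resize(a,None,fx=3,fy=3,interpolation=2))
```

```text
(no output)
```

View pics/crop_side.png

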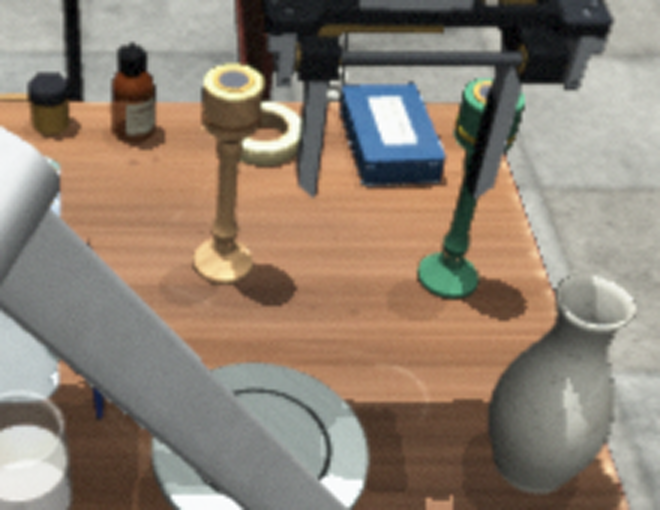

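The stick at side (337,150) is 186 mm tall, the same as the green one. The other at side (213,78) is about 270 mm tall, so it is the wrong size. Next, precise centres by mask/circle and depth.

Run:
```python
from h import *
np.set_printoptions(precision=1,suppress=True)
st=manip.read_state()
C={n:cloud(n,np.load(n+"0.npz")["d"],st) for n in ["scene","side","wrist"]}
def box(P,c,r,z0,z1):
    return (np.hypot(P[...,0]-c[0],P[...,1]-c[1])<r)&(P[...,2]>z0)&(P[...,2]<z1)
def rep(name,c,r,z0,z1):
    for n in C:
        m=box(C[n],c,r,z0,z1)
        if m.sum()<15: continue
        Q=C[n][m]; e=cv2.minEnclosingCircle(Q[:,:2].astype(np.float32)); print(name,n,m.sum(),"circ",np.round(e[0],1),round(e[1],1),"z",np.median(Q[:,2]))
rep("bare top",(460,134),32,182,191)
rep("bare foot",(460,134),32,3,12)
rep("green top",(640,125),32,182,191)
rep("wheel",(477,-80),80,56,64)
rep("vase",(665,-65),60,20,175)
# groove: dark pixels on wheel plane, wrist view
for n in ["wrist","scene"]:
    p=np.load(n+"0.npz")["p"].max(2); m=box(C[n],(477,-80),57,55,63)&(p<70)
    v,u=np.nonzero(m); 
    if len(u)<20: continue
    X=plane(n,np.c_[u,v],60,st)[:,:2]
    A=np.c_[2*X,np.ones(len(X))]; s=np.linalg.lstsq(A,(X**2).sum(1),rcond=None)[0]; r=np.sqrt(s[2]+s[0]**2+s[1]**2)
    print("groove",n,len(u),s[:2],"diam",2*r,"resid",np.std(np.hypot(*(X-s[:2]).T)-r))
# lamp and other high things near carrying corridor
P=C["side"].reshape(-1,3)
m=(P[:,2]>150)&(P[:,0]>330)&(P[:,0]<760)&(P[:,1]<-90)
for a in range(150,520,50):
    q=P[m&(P[:,2]>=a)&(P[:,2]<a+50)]
    if len(q): print(a,len(q),q.min(0),q.max(0))
```

```text
bare top scene 80 circ [457.3 137.7] 23.5 z 184.1528314632748
bare top side 206 circ [460.5 138.2] 22.8 z 186.0703997265306
bare top wrist 1359 circ [461.  130.5] 19.0 z 186.38056514652322
bare foot scene 39 circ [454.8 150. ] 16.6 z 7.503300960375441
bare foot side 108 circ [459.4 136.2] 24.7 z 8.23716275231925
bare foot wrist 820 circ [460.4 140.3] 25.1 z 8.872623842271139
green top scene 58 circ [640.3 123.6] 23.1 z 184.29842957658803
green top side 93 circ [644.  120.8] 21.8 z 185.95261670082874
green top wrist 3835 circ [644.7 125.5] 22.2 z 186.97403007510047
wheel scene 273 circ [476.8 -74.2] 69.9 z 57.95890576750435
wheel side 1713 circ [473.3 -89.1] 70.4 z 59.61422279173178
wheel wrist 10082 circ [473.8 -85.3] 70.5 z 60.31333127027395
vase scene 709 circ [660.4 -54.1] 36.5 z 85.85204931786177
vase side 2155 circ [668.7 -62.2] 38.7 z 98.47630576063113
vase wrist 4776 circ [667.4 -51.5] 37.9 z 106.45106868985056
groove wrist 258 [474.3 -85.6] diam 89.04460444634017 resid 0.8589419076592701
150 260 [ 500.1 -278.3  150.5] [ 543.5 -247.8  199.9]
200 335 [ 476.  -290.8  200.1] [ 519.2 -260.1  249.9]
250 456 [ 451.  -303.3  250. ] [ 494.8 -272.6  300. ]
300 634 [ 427.4 -315.8  300.2] [ 471.6 -283.6  350. ]
350 916 [ 403.  -328.1  350.1] [ 447.3 -296.4  399.9]
400 1409 [ 378.1 -340.6  400. ] [ 424.  -308.1  450. ]
450 5603 [ 330. -357.  450.] [ 399.4 -285.8  500. ]
500 192 [ 331.6 -337.7  500. ] [ 383.1 -301.8  502.9]
```

Request:
{"method": "jog_arm", "body": {
  "deltas": "0 0 -40 0 94; 20 -12 -50 0 94; 45 -30 -50 0 94; 70 -45 -50 0 94; 90 -60 -50 0 94; 110 -72 -50 0 94; 125 -82 -50 0 94; 134 -87 -50 0 94; 139 -89 -50 0 94; 139 -89 -50 0 94",
  "squeeze": 30
}}

```text
clock: 1.4
eef_pos: [461.1, 139.0, 244.6]
eef_rot: [-3.142, 0.0, 1.571]
wrist_force: [0.4, -0.2, 0.2]
finger_gap: 94.1
```

Run:
```python
from h import *
np.set_printoptions(precision=1,suppress=True)
P=cloud("side",np.load("side0.npz")["d"]); p=np.load("side0.npz")["p"]
m=(P[...,2]>150)&(P[...,0]<330)&(P[...,1]<-50)&(p.min(2)>100)
q=P[m]; print("lamp upper",q.min(0),q.max(0), [ (a,q[(q[:,0]>=a)&(q[:,0]<a+60)].max(0)) for a in range(0,330,60) if ((q[:,0]>=a)&(q[:,0]<a+60)).any()])
st=manip.read_state(); print(st["eef_pos"],st["eef_rot"],st["clock"],st["wrist_force"])
for n in ["wrist","side"]:
    p,d=optics.camera(n); cv2.imwrite(f"pics/{n}1.png",p[:,:,::-1])
    C=cloud(n,d,st)
    for lo,hi,nm in((182,191,"top"),(3,12,"foot")):
        m=(np.hypot(C[...,0]-460,C[...,1]-138)<31)&(C[...,2]>lo)&(C[...,2]<hi); Q=C[m]
        if len(Q)>20:
            e=cv2.minEnclosingCircle(Q[:,:2].astype(np.float32)); print(n,nm,len(Q),e,np.median(Q[:,2]))
```

```text
lamp upper [ -50.2 -336.1  277. ] [330.  -50.6 500.7] [(0, array([ 24.7, -61.7, 304.5])), (120, array([ 180. , -183.6,  498.5])), (180, array([ 239.9, -186.8,  499.3])), (240, array([ 300. , -227.3,  500.7])), (300, array([ 330. , -265.9,  500.6]))]
[461.1 139.  244.6] [-3.1  0.   1.6] 1.4 [ 0.4 -0.2  0.2]
wrist top 2664 ((460.1234436035156, 140.90151977539062), 21.92098045349121) 186.74002478072538
wrist foot 410 ((460.3148193359375, 141.3453369140625), 24.73763656616211) 8.97390456485789
side top 203 ((459.1685485839844, 137.31358337402344), 22.70384407043457) 186.17536380222447
side foot 120 ((458.9270324707031, 136.114013671875), 24.61444854736328) 8.105775823968713
```

View pics/wrist1.png

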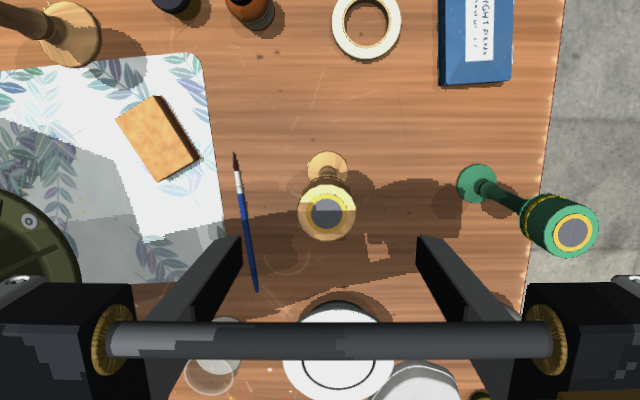

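View pics/side1.png

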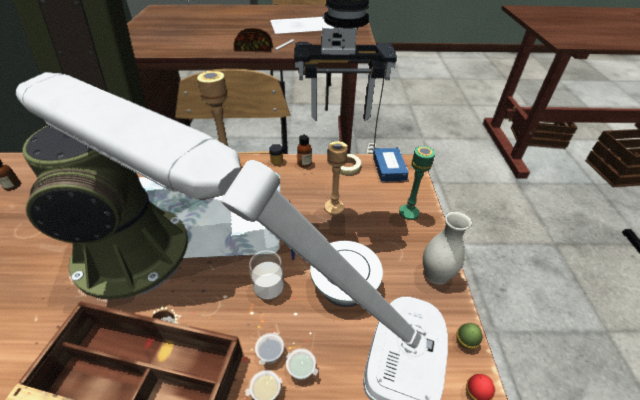

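The wrist view shows the bare stick's head at (327,212), between the fingers, with a clear way down. Green is at (573,232).

Request:
{"method": "jog_arm", "body": {
  "deltas": "0 -1 12 0 94; 0 -1 24 0 94; 0 -1 36 0 94; 0 -1 48 0 94; 0 -1 58 0 94; 0 -1 66 0 94; 0 -1 72 0 94; 0 -1 76 0 94; 0 -1 78 0 94; 0 -1 78 0 94"
}}

```text
clock: 2.75
eef_pos: [460.0, 139.0, 166.7]
eef_rot: [3.142, -0.0, 1.571]
wrist_force: [0.2, 0.3, -0.6]
finger_gap: 94.2
```

Run:
```python
from h import *
st=manip.read_state(); print(st["eef_pos"],st["wrist_force"])
p,d=optics.camera("wrist"); cv2.imwrite("pics/wrist2.png",p[:,:,::-1])
```

```text
[460.01928561 139.00839515 166.68796657] [ 0.16629903  0.28026804 -0.60682326]
```

View pics/wrist2.png

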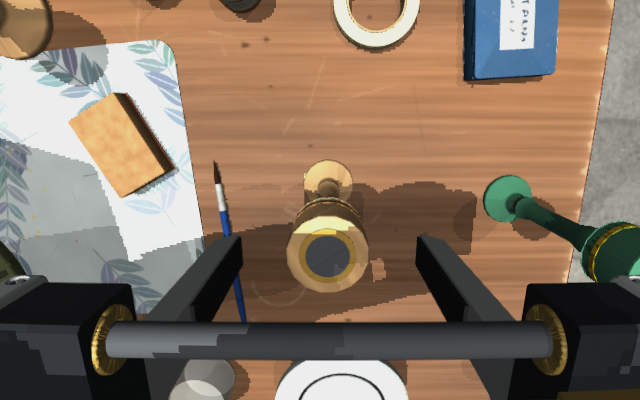

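Run:
```python
from h import *
st=manip.read_state()
print(plane("wrist",[(328,256),(288,256),(368,256),(230,236)],186,st))
```

```text
[[460.65073431 140.20508559 186.        ]
 [439.92689034 140.20019482 186.        ]
 [481.37763782 140.17839254 186.        ]
 [410.54975452 151.15726326 186.        ]]
```

Request:
{"method": "jog_arm", "body": {
  "deltas": "0 0 0 0 70; 0 0 0 0 56; 0 0 0 0 50; 0 0 0 0 47; 0 0 0 0 45; 0 0 0 0 43; 0 0 0 0 40; 0 0 0 0 38; 0 0 0 0 38; 0 0 0 0 38",
  "squeeze": 25
}}

```text
clock: 4.05
eef_pos: [460.0, 139.0, 166.7]
eef_rot: [-3.142, 0.0, 1.571]
wrist_force: [-0.5, 0.2, 0.3]
finger_gap: 43.1
```

The gap is 43.1 mm, so the head is held. Lifting gently.

Request:
{"method": "jog_arm", "body": {
  "deltas": "0 0 -1 0 38; 0 0 -4 0 38; 0 0 -10 0 38; 0 0 -20 0 38; 0 0 -34 0 38; 0 0 -50 0 38; 0 0 -65 0 38; 0 0 -77 0 38; 0 0 -86 0 38; 0 0 -90 0 38",
  "squeeze": 30
}}

```text
clock: 5.3
eef_pos: [460.0, 139.0, 257.1]
eef_rot: [3.141, -0.0, 1.571]
wrist_force: [0.6, 0.5, -3.7]
finger_gap: 43.2
```

Run:
```python
from h import *
st=manip.read_state(); print(st["eef_pos"],st["wrist_force"],st["moment"],st["finger_gap"])
p,d=optics.camera("side"); cv2.imwrite("pics/side3.png",p[:,:,::-1])
C=cloud("side",d)
for z in range(95,255,15):
    m=(abs(C[...,0]-460)<40)&(abs(C[...,1]-130)<40)&(abs(C[...,2]-z)<7); 
    if m.sum()>5: print(z,m.sum(),C[m].min(0).round(1),C[m].max(0).round(1))
```

```text
[460.04774431 138.99568604 257.07715535] [ 0.60514424  0.51299995 -3.69817772] [0.0336535  0.0030019  0.00283241] 43.1550405263652
95 139 [435.2 112.2  90.7] [483.9 154.7 101.9]
110 97 [444.2 120.7 103.1] [476.5 146.7 116.5]
125 31 [450.3 125.9 118. ] [468.3 137.9 131.6]
140 47 [450.2 128.2 133.3] [468.1 138.8 146.3]
155 34 [453.6 129.1 148.4] [467.5 139.1 162. ]
170 38 [453.  128.5 163.2] [466.7 138.  176.3]
185 34 [452.8 128.3 179.4] [465.7 138.  191.7]
200 36 [453.8 128.3 193. ] [467.2 136.7 207. ]
215 48 [451.3 126.8 208.2] [470.5 138.9 221.7]
230 26 [444.1 119.  223.2] [472.4 131.8 237. ]
245 121 [439.7 115.3 238.2] [480.6 132.1 252. ]
```

View pics/side3.png

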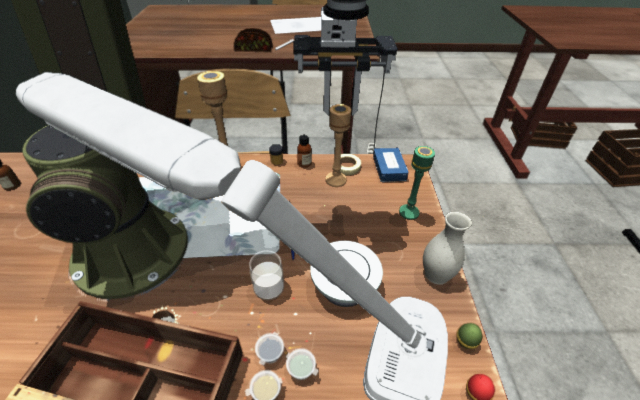

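Held upright at side (340,118) with the foot about 90 mm up. Carrying it with a smooth speed profile.

Request:
{"method": "jog_arm", "body": {
  "deltas": "-1 0 0 0 38; -4 0 0 0 38; -9 1 0 0 38; -17 2 0 0 38; -27 3 0 0 38; -39 4 0 0 38; -52 5 0 0 38; -66 6 0 0 38; -80 7 0 0 38; -95 7 0 0 38"
}}

```text
clock: 6.6
eef_pos: [467.0, 43.0, 256.6]
eef_rot: [3.142, -0.0, 1.571]
wrist_force: [0.7, -0.6, -2.9]
finger_gap: 43.0
```

Request:
{"method": "jog_arm", "body": {
  "deltas": "-15 1 0 0 38; -31 1 0 0 38; -48 2 0 0 38; -66 3 0 0 38; -83 4 0 0 38; -98 5 0 0 38; -111 6 0 0 38; -121 7 0 0 38; -127 7 0 0 38; -130 7 0 0 38"
}}

```text
clock: 7.85
eef_pos: [474.0, -86.2, 256.6]
eef_rot: [-3.142, -0.0, 1.571]
wrist_force: [-0.4, -0.2, -3.9]
finger_gap: 43.1
```

Run:
```python
from h import *
st=manip.read_state(); print(st["eef_pos"],st["wrist_force"],st["finger_gap"])
for n in ["scene","side","wrist"]:
    st=manip.read_state();p,d=optics.camera(n); cv2.imwrite(f"pics/{n}4.png",p[:,:,::-1])
    C=cloud(n,d,st)
    for z in (95,110,150,180,205,):
        m=(abs(C[...,0]-474)<35)&(abs(C[...,1]+86)<35)&(abs(C[...,2]-z)<7); 
        if m.sum()>5: print(n,z,m.sum(),C[m].min(0).round(1),C[m].max(0).round(1))
```

```text
[473.98528203 -86.19695636 256.62643547] [-0.42257517 -0.20873391 -3.93254788] 43.05207880993958
scene 95 32 [455.2 -73.5  88.8] [487.8 -58.6 101.8]
scene 110 16 [467.4 -80.5 103.5] [481.2 -68.9 116.9]
side 95 103 [ 454.4 -111.1   91.1] [497.3 -67.3 102. ]
side 110 131 [ 457.5 -105.8  103. ] [490.7 -75.1 116.8]
side 150 40 [466.9 -95.4 143. ] [480.  -89.5 156.9]
side 180 47 [466.9 -95.6 173.1] [480.7 -88.5 186.7]
side 205 42 [465.  -97.3 198.2] [481.8 -89.  211.5]
wrist 95 689 [ 450.1 -100.3   91. ] [498.5 -59.  102. ]
wrist 110 508 [457.5 -96.7 103. ] [492.1 -65.6 116.4]
wrist 150 56 [467.4 -82.2 143. ] [481.4 -76.7 156.7]
wrist 180 24 [469.7 -78.5 173.2] [478.4 -76.6 181.1]
```

View pics/wrist4.png

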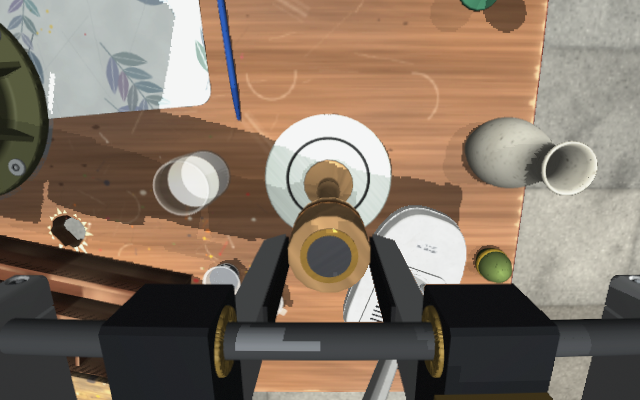

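View pics/side4.png

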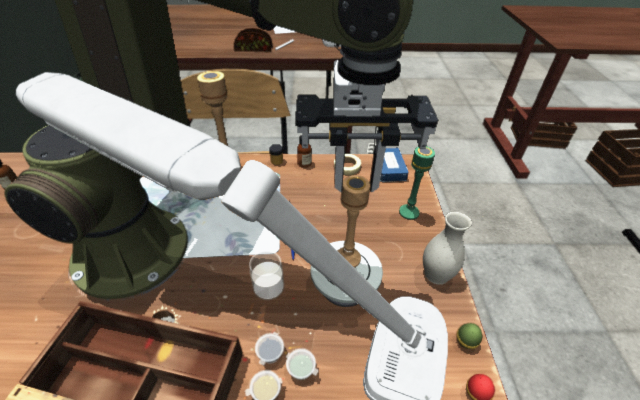

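View pics/scene4.png

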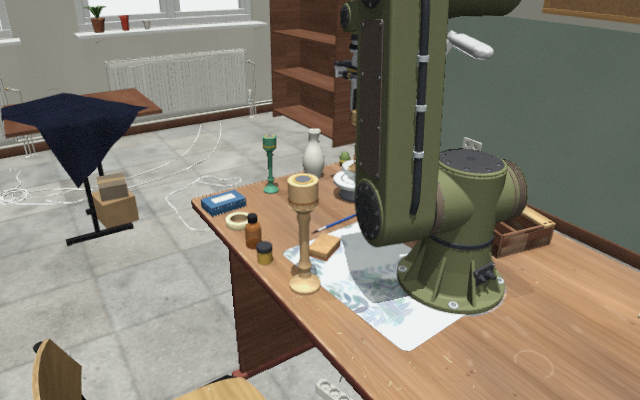

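It is over the wheel and upright: wrist shows the foot at (328,180) inside the ring, whose centre is near (328,178). Lowering slowly.

Request:
{"method": "jog_arm", "body": {
  "deltas": "0 0 1 0 38; 0 0 4 0 38; 0 0 8 0 38; 0 0 13 0 38; 0 0 18 0 38; 0 0 22 0 38; 0 0 25 0 38; 0 0 27 0 38; 0 0 28 0 38; 0 0 28 0 38"
}}

```text
clock: 9.25
eef_pos: [474.0, -86.0, 228.7]
eef_rot: [3.142, 0.0, 1.571]
wrist_force: [0.1, -0.1, -4.5]
finger_gap: 42.9
```

Request:
{"method": "jog_arm", "body": {
  "deltas": "0 0 0.2 0 38; 0 0 0.4 0 38; 0 0 0.6 0 38; 0 0 0.8 0 38; 0 0 1 0 38; 0 0 1.2 0 38; 0 0 1.4 0 38; 0 0 1.6 0 38; 0 0 1.6 0 38; 0 0 1.6 0 38"
}}

```text
clock: 10.5
eef_pos: [474.0, -86.0, 227.1]
eef_rot: [3.142, 0.0, 1.571]
wrist_force: [0.3, -0.2, -3.6]
finger_gap: 43.4
```

Request:
{"method": "jog_arm", "body": {
  "deltas": "0 0 0.1 0 38; 0 0 0.2 0 38; 0 0 0.3 0 38; 0 0 0.4 0 38; 0 0 0.5 0 38; 0 0 0.6 0 38; 0 0 0.6 0 38; 0 0 0.6 0 38; 0 0 0.6 0 38; 0 0 0.6 0 38"
}}

```text
clock: 11.75
eef_pos: [474.1, -86.0, 226.6]
eef_rot: [3.141, 0.0, 1.571]
wrist_force: [-1.5, -0.6, 1.4]
finger_gap: 43.2
```

Run:
```python
from h import *
st=manip.read_state(); print(st["eef_pos"],st["wrist_force"],st["moment"],st["finger_gap"])
```

```text
[474.05375    -86.01605135 226.61565033] [-1.54728018 -0.57583637  1.40693988] [ 0.00805597  0.25761291 -0.01345175] 43.20561789749408
```

Contact at the expected height: vertical force went from −3.7 to +1.4 N. I'll loosen the grip so it settles, then open slowly.

Request:
{"method": "jog_arm", "body": {
  "deltas": "0 0 0 0 38; 0 0 0 0 38; 0 0 0 0 38; 0 0 0 0 42; 0 0 0 0 42; 0 0 0 0 43; 0 0 0 0 43; 0 0 0 0 43; 0 0 0 0 43; 0 0 0 0 43",
  "squeeze": 3
}}

```text
clock: 13.0
eef_pos: [474.0, -86.0, 226.5]
eef_rot: [3.142, 0.0, 1.571]
wrist_force: [-1.0, -0.4, 3.9]
finger_gap: 43.8
```

Run:
```python
from h import *
st=manip.read_state(); print(st["eef_pos"],st["wrist_force"],st["moment"],st["finger_gap"])
p,d=optics.camera("side"); cv2.imwrite("pics/side5.png",p[:,:,::-1][110:310,250:450].repeat(3,0).repeat(3,1))
C=cloud("side",d)
for z in (66,75,90,100,120,140,160,180,220):
        m=(abs(C[...,0]-474)<30)&(abs(C[...,1]+86)<30)&(abs(C[...,2]-z)<5); 
        if m.sum()>5: print(z,m.sum(),C[m].min(0).round(1),C[m].max(0).round(1))
```

```text
[474.01916154 -85.98500654 226.4937597 ] [-1.00978137 -0.40043922  3.87134845] [ 0.02663073  0.13780134 -0.00938496] 43.81793547275082
66 44 [464.8 -99.8  61. ] [503.5 -56.   70.7]
75 40 [481.  -98.1  70.6] [492.3 -75.8  79.9]
90 12 [472.5 -96.1  85.7] [482.1 -90.8  94.2]
100 35 [463.  -98.3  97.8] [483.5 -83.4 104.9]
120 28 [467.1 -95.5 115.1] [480.4 -88.6 124.9]
140 31 [466.3 -94.8 135.1] [480.6 -87.  144.9]
160 35 [466.6 -95.1 155.4] [480.4 -87.9 164.9]
180 29 [465.2 -97.3 175.8] [482.1 -89.3 184.6]
220 116 [ 452.9 -110.7  215.1] [495.7 -91.8 225. ]
```

View pics/side5.png

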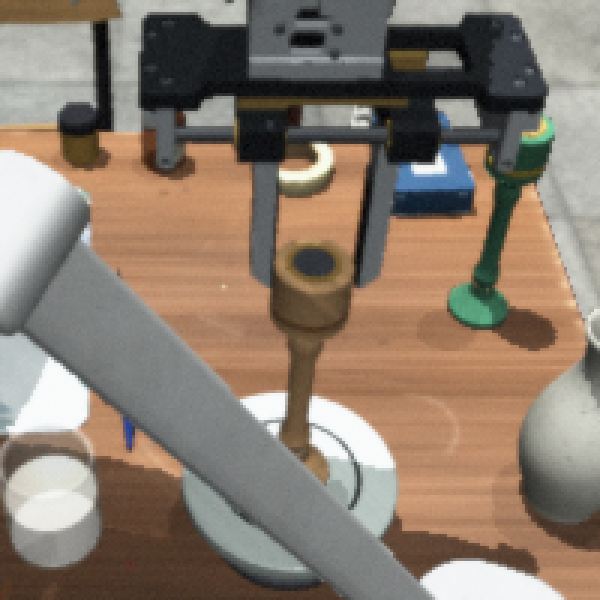

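The stick is upright on the wheel, its foot inside the groove (foot at crop (310,465)). Opening in small steps.

Request:
{"method": "jog_arm", "body": {
  "deltas": "0 0 0 0 44; 0 0 0 0 45; 0 0 0 0 46; 0 0 0 0 48; 0 0 0 0 51; 0 0 0 0 56; 0 0 0 0 64; 0 0 0 0 74; 0 0 0 0 84; 0 0 0 0 90"
}}

```text
clock: 14.3
eef_pos: [474.0, -86.0, 226.5]
eef_rot: [3.142, 0.0, 1.571]
wrist_force: [-0.6, -0.5, 0.5]
finger_gap: 88.7
```

Request:
{"method": "jog_arm", "body": {
  "deltas": "0 0 0 0 90; 0 0 0 0 90; 0 0 -3 0 90; 0 0 -10 0 90; 0 0 -20 0 90; 0 0 -35 0 90; 0 0 -50 0 90; 0 0 -65 0 90; 0 0 -75 0 90; 0 0 -80 0 90"
}}

```text
clock: 15.55
eef_pos: [474.1, -86.0, 307.0]
eef_rot: [3.141, 0.0, 1.571]
wrist_force: [0.3, -0.1, -0.2]
finger_gap: 90.1
```

Run:
```python
from h import *
st=manip.read_state(); print(st["clock"],st["eef_pos"],st["wrist_force"],st["finger_gap"])
def rep(C,n,name,c,r,z0,z1):
    m=(np.hypot(C[...,0]-c[0],C[...,1]-c[1])<r)&(C[...,2]>z0)&(C[...,2]<z1)
    if m.sum()>15:
        e=cv2.minEnclosingCircle(C[m][:,:2].astype(np.float32)); print(name,n,m.sum(),np.round(e[0],1),round(e[1],1),"z",np.median(C[m][:,2]).round(1))
for n in ["side","wrist","scene"]:
    st=manip.read_state();p,d=optics.camera(n); cv2.imwrite(f"pics/{n}6.png",p[:,:,::-1])
    C=cloud(n,d,st)
    rep(C,n,"bare top",(474,-86),32,242,251); rep(C,n,"bare foot",(474,-86),32,63.5,72)
    rep(C,n,"green top",(642,124),32,182,191); rep(C,n,"vase",(665,-65),60,20,175); rep(C,n,"wheel",(474,-86),80,56,63)
```

```text
15.55 [474.0582354  -86.01701759 307.0438487 ] [ 0.29697645 -0.12604973 -0.23388837] 90.1171358531314
bare top side 438 [473.8 -87.6] 22.3 z 246.0
bare foot side 39 [491.2 -84.5] 16.3 z 68.9
green top side 216 [645.1 121.5] 22.5 z 186.1
vase side 2151 [668.8 -61.9] 38.7 z 98.3
wheel side 1459 [473.  -89.1] 70.4 z 59.5
bare top wrist 2632 [474.2 -83.9] 21.9 z 246.7
bare foot wrist 406 [474.1 -83.9] 24.9 z 69.0
vase wrist 5248 [668.7 -56. ] 38.3 z 112.1
wheel wrist 6542 [473.9 -85.4] 70.3 z 60.2
bare top scene 20 [477.1 -76.4] 18.5 z 244.4
bare foot scene 24 [470. -69.] 14.5 z 67.7
green top scene 52 [642.5 124.3] 22.0 z 184.3
vase scene 737 [660.6 -52.8] 36.7 z 83.6
wheel scene 236 [478.3 -73.6] 68.9 z 57.8
```

View pics/wrist6.png

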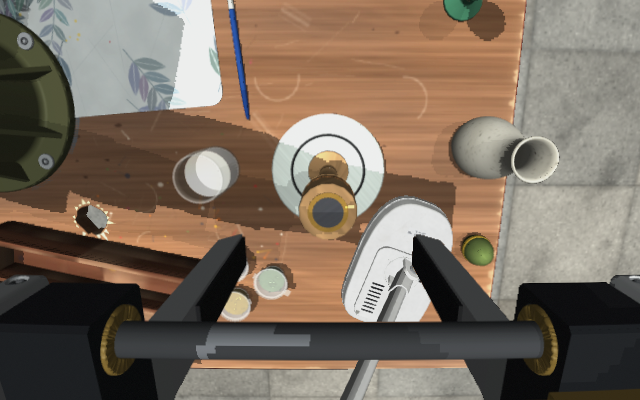

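View pics/side6.png

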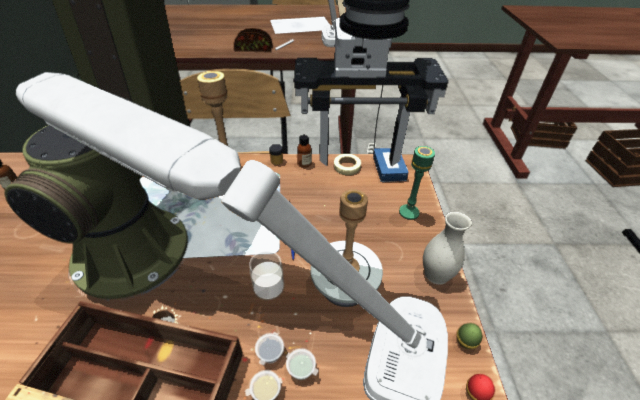

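The wrist view shows the foot at (328,165) inside the ring. Foot and top agree at (474.1,−83.9), against a wheel centre of (473.9,−85.4), so it is upright and about 1.5 mm off. The gripper is clear, and green and the vase have not moved.

```bash
python3 -c "
from cell import workorder
print(workorder.sign_off())"
```

```text
the job is handed in; nothing more can be done
None
```

I took the 186 mm bare candlestick by its head, carried it upright to the banding wheel and lowered it until it touched. I then loosened the grip, opened, raised the gripper clear and handed the job in at about 15.7 s. The look-alike I left alone is about 270 mm tall.

**Candlestick:** in the last wrist view, foot and head centres agree at (474.1, −83.9). The wheel centre measures (473.9, −85.4), so it stands upright, about 1.5 mm off centre and inside the groove. Its top is at 246 mm, as expected.

**Green candlestick and vase:** the side camera puts both within about 1.5 mm of where they started.

**Gripper:** it is clear, and the wrist force is about zero.

**Disagreements:**
- The side camera's y values differ from the wrist's by about 4 mm.
- The scene camera is about 10 mm off, from only a few partly hidden points on the stick.
- The side view of the foot was partly hidden by the lamp arm, so I did not use it for centring.

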